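Release and slide off the filter cover

TASK

Open the grey filter box on the steel bench: press its black snap tab down until the metal cover springs free, then push the cover along its rails, right off its seat and past the tab, so that it lies flat on the tray at the other end of the box and the tab has come back up. Only press and push: do not lift the cover, and leave the spray can, the brass disc and the mallet as they are.

Things in the scene. Friction and masses are not known exactly. Their poses are not given: they have to be found in the camera images.
- filter_box: fixed grey filter box, 130 wide (x), 328 long (y), origin at the centre of its underside on the bench, z up. The cover slides along +y. In mm from -y to +y: end wall with spring pins (y -165 to -145, 74 high), cover's seat (to -25, 60 high), snap tab (-24 to +5), tray (to the end stop). Steel rails along both sides, inner faces at x = +-57, 68 high.
- tray (a point): point on the tray's surface, 56 mm above the bench, where the middle of the cover may come to lie (box y = +80). The end stop, 12 high, stands 75 mm further along +y: against it the cover's middle is at box y = +100. Axes as the box's.
- cover: loose aluminium cover, 0.25 kg, 110 x 110 x 6 mm, origin at the centre of its underside, axes as the box's; at the start on the seat, +y edge against the tab. With the tab down, spring pins push it about 10 mm along +y over the tab, which then stays down until the cover has passed (origin beyond box y = +60). Pushing it on takes under 5 N.
- ridge (a point): top centre of the push ridge on the cover, 23 mm above the cover's underside and 25 mm towards +y from its middle; the ridge is 60 long (x), 8 thick (y) and stands 17 above the cover's top. Moves with the cover.
- tab_top (a point): centre of the top face of the black snap tab, 40 (box x) by 29 (box y); at the start 72 above the bench, 6 above the cover's top. Moves with the tab.
- tab (a joint): travel of the snap tab, m: 0 up (locking the cover), grows as it is pressed straight down, 0.016 bottomed (top level with the tray). The cover comes free at about 0.012. Pressing takes about 3 to 8 N; a spring brings it back up when nothing is on it.
- spray_can: spray can standing beside the box, 60 diameter, 120 high, origin at the centre of its underside; leave alone
- brass_disc: brass-coloured metal disc, 70 diameter, 12 thick, lying on the bench beside the box, origin at the centre of its underside; leave alone
- mallet: wooden mallet lying beside the box, head 60 diameter by 100 long along its y, handle 22 diameter reaching to y = +218, origin under the head's centre on the bench; leave alone
Mind the look-alikes: they are no part of the job. What is meant by the cover is not brown, green or purple, and is the smaller of those in its own colour.

How it is judged:
By the outcome, as a careful person would: the job done as asked, in the order asked, and still so for the second after the job is handed in, with the robot touching nothing.
It also fails if it takes over 38 s, if anything falls off the work surface, if the arm or the gripper's body presses on something with over 40 N, if the wrist force passes 120 N, or if a joint passes its speed limit or range.

ROBOT

A 6-joint arm with a two-finger parallel gripper is mounted at the origin on the work surface. World frame = base frame: x ahead of the robot, y to its left, z up, the work surface at z = 0. Lengths are in m, angles in rad, forces in N, time in s.
With the tool pointing down it reaches from about 0.225 to 0.875 m from the base axis. Payload 3.4 kg.
Tool frame: the origin (TCP) lies at the very end of the fingers, on their centre line; the grasp point (between the pads) lies 19 mm behind it; z points along the fingers, y is the line along which they close (so a half turn about z gives the same grasp; the last joint's range is limited). The gripper opens to 85 mm and grips with 20 to 120 N. Pads are 22 mm wide; open, the fingers measure 114 mm over their backs; the gripper's body (76 mm by 85 mm) begins 54 mm behind the grasp point. The pads swing forward as they close: fully open they stand 13 mm farther back than shut.
Start: joints at [-1.288, 0.276, 1.505, -0, 1.361, -0.121], TCP at [0.226, -0.529, 0.231] pointing down, gripper open.
Joint ranges: [-2.89, 2.89], [-0.75, 2.08], [0.22, 2.7], [-1.18, 4.32], [0.11, 2.71], [-2.7, 2.7]. Speed limits (rad/s): [2.57, 2.57, 3.14, 3.14, 3.14, 3.14].

INTERFACE

Orientations are given as a unit quaternion [w, x, y, z].
In Python, from rig import readout, vision, manip gives the robot as it stands.
- The arm moves only by the shell command python3 -m handwheel 'ROWS' [FORCE]. ROWS is JSON, a list of rows, each a list of 3 entries, a list of its own where there are three numbers: the shift along the tool's x, y, z in mm, then the turn, a rotation vector about the tool's x, y, z in units of 6 degrees (1.0 is 6 degrees), then the closure, from -1 (fully open) to 1 (shut), so that 0 is half open. A call has 1 to 20 rows; each row shifts and turns the commanded pose from where the row before left it, along the tool's axes as they then stand; what a row does not reach is not made up. A row lasts 1/8 s, in which the tool goes at most 62.5 mm and 10.7 degrees, less where a joint would pass 70% of its speed; a pose out of reach is approached as far as the arm can. A call is refused whole if a number of a shift passes 62.5 or a number of a turn 1, either way. A call with a gripper value outside its range is refused whole. The fingers move at their own pace and stop on an object; FORCE is the grip in N (left out, the last holds). Time passes only in rows, so rows that do not move let the fingers close. It gives the time, the measured TCP pose, the force, the opening and the grip force at its end, in the units of the state.
- readout.get_state(): the state, without advancing time (a new reading comes with each control period).
- vision.get_image(name): name is "scene" or "top" or "wrist"; returns the picture (420x560x3 uint8, blue, green, red); there is no depth.
- vision.camera_params(name): a dict with "intrinsics" (3x3 intrinsics, pixels), "dist" ([k1, k2, p1, p2, k3] as OpenCV has them; the pictures are not rectified), "rvec" (rotation vector, rad) and "tvec" (3), from world to camera coordinates, as OpenCV has them; the wrist camera has in their place "hand_eye" (4x4, takes a point from camera to tool coordinates, whose origin is the TCP and whose axes are the flange's). Camera axes: x right, y down, z forward; pixel columns grow to the right and rows downward; lengths in m; the calibration is good to about 2 mm. A picture is of the moment at which its call begins: read the wrist's pose just before it. camera_params takes no time and is no camera call.
- manip.sign_off(): hands the job in; it is judged then, once.
The state is a dict: "clock": time; "qpos": joint angles; "qd": joint speeds; "effort": joint torques, N m; "position": TCP position; "ee_rot": TCP orientation; "contact_force": force on the tool from outside, world axes, zero at the start; "moment": the same for the moment, N m; "width": finger opening in m; "gripper_force": force on a finger pad.
Only numpy, scipy, OpenCV 4.12 (cv2) and the standard library are available. Lean on these libraries where they do the work, as an engineer would, in place of code of your own. Each camera call takes 0.05 s, during which the arm holds its last target. There are 200 camera calls.

## Working session

There is one attempt and no reset: what is moved stays moved. The work goes in short steps, Python scripts to look and compute and a shell command to move; the robot and the scene stay as the last step left them, time stands still between calls to the robot, and variables do not carry over. Pictures are saved under pics/ and viewed, at most 10 in all, crops included, and the job is handed in when it is done.

```bash
mkdir -p pics; ls; python3 - <<'E'
from rig import readout, vision
import cv2
for n in ("scene","top"):
    cv2.imwrite(f"pics/{n}1.png",vision.get_image(n))
s=readout.get_state();print(s)
E
```

```text
pics
{'clock': 0.1, 'qpos': array([-1.28801360e+00,  2.76558422e-01,  1.50598985e+00,  5.77049846e-05,
        1.36073117e+00, -1.20987088e-01]), 'qd': array([ 0.00084819, -0.00148642, -0.0059846 , -0.0003447 , -0.0001625 ,
        0.00147121]), 'effort': array([ 1.32656191e-03, -4.17698407e+01, -2.46402919e+01,  3.21653624e-05,
        5.82357126e-03, -2.80910186e-06]), 'position': array([ 0.22579984, -0.52830045,  0.23051767]), 'ee_rot': array([-8.42918417e-04,  9.79691226e-01,  2.00510322e-01, -4.00336830e-05]), 'contact_force': array([ 0.23140095, -0.50885871, -0.50018857]), 'moment': array([0.01617801, 0.02211209, 0.03619598]), 'gripper_force': 0.0, 'width': 0.08543989502419046}
```

View pics/scene1.png

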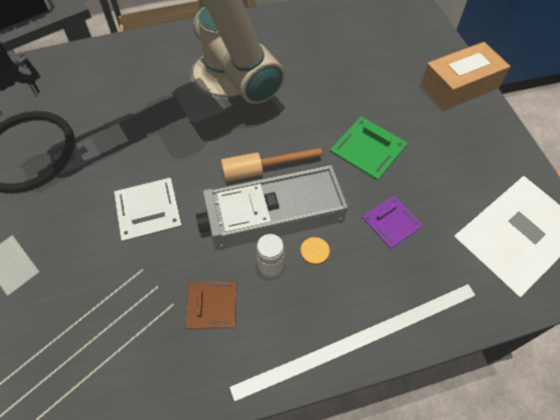

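View pics/top1.png

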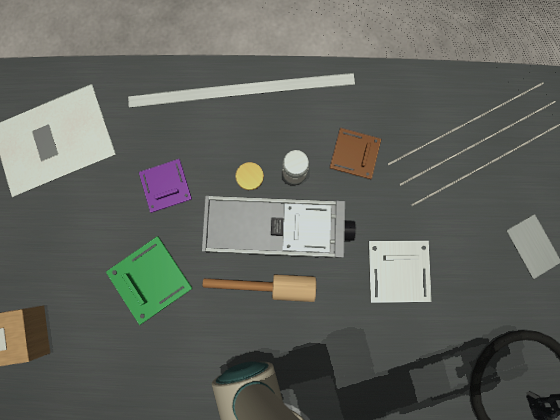

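The scene and top views agree. Things that could be taken for the cover, in top-view pixels:
- white plate in the box (308,227)
- larger white plate (400,271)
- green plate (148,280)
- purple plate (165,185)
- brown plate (356,153)

I choose the smaller white one, seated in the box beside the black tab at (277,227). I'll check it in a close crop.

```bash
cat > h.py <<'E'
import numpy as np, cv2
from rig import readout, vision
from scipy.spatial.transform import Rotation as R
def ray(n,uv,z):
    c=vision.camera_params(n); K=np.array(c["intrinsics"]);d=np.array(c["dist"])
    p=cv2.undistortPoints(np.array(uv,float).reshape(-1,1,2),K,d).reshape(-1,2)
    p=np.c_[p,np.ones(len(p))]
    if n=="wrist":
        s=readout.get_state();q=s["ee_rot"];T=np.eye(4);T[:3,:3]=R.from_quat(np.r_[q[1:],q[0]]).as_matrix();T[:3,3]=s["position"]
        M=T@np.array(c["hand_eye"]);Rm=M[:3,:3];o=M[:3,3]
    else:
        Rc=cv2.Rodrigues(np.array(c["rvec"],float))[0];Rm=Rc.T;o=-Rc.T@np.array(c["tvec"],float).ravel()
    w=p@Rm.T
    return o+w*((np.broadcast_to(z,len(p))-o[2])/w[:,2])[:,None]
E
python3 - <<'E'
import cv2
im=cv2.imread("pics/top1.png")
cv2.imwrite("pics/crop1.png",cv2.resize(im[170:310,190:370],None,fx=4,fy=4,interpolation=cv2.INTER_CUBIC))
E
```

```text
(no output)
```

View pics/crop1.png

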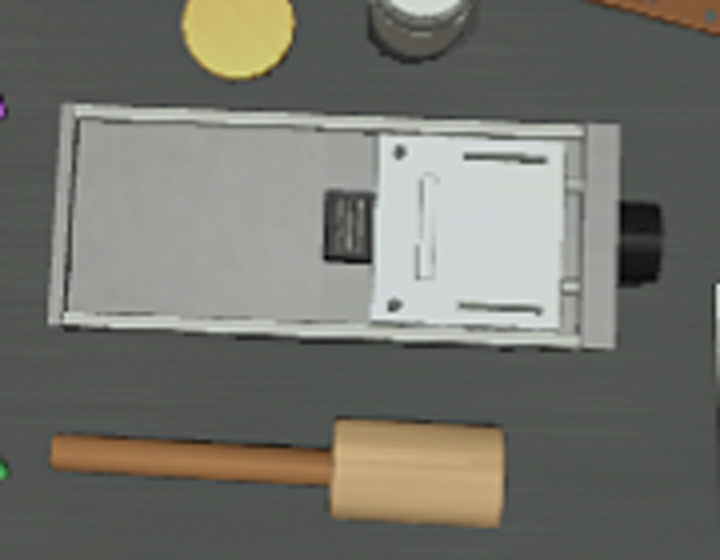

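The crop confirms it: the white cover is seated between the rails, with its ridge at crop (427,227), and the black tab at (349,227) is against its +y edge.

```bash
python3 - <<'E'
from h import *
np.set_printoptions(precision=4,suppress=True)
px=np.array([[620,125],[614,348],[327,190],[374,192],[371,264],[324,260],[422,175],[438,177],[432,278],[415,277],[380,134],[566,142],[560,328],[372,322],[420,4]],float)
z=[.074]*2+[.072]*4+[.083]*4+[.066]*4+[.12]
P=ray("top",px/4+[190-.375,170-.375],z); print(P)
w=P[0]-P[1];print("width",np.linalg.norm(w),"box yaw",np.degrees(np.arctan2(w[1],w[0])))
for a in range(3): print(P[2+4*a:6+4*a].mean(0))
w=P[10]-P[13]+P[11]-P[12];print("cover yaw",np.degrees(np.arctan2(w[1],w[0])),np.linalg.norm(w)/2, np.linalg.norm(P[10]-P[11]))
s=readout.get_state();q=s["ee_rot"];print(R.from_quat(np.r_[q[1:],q[0]]).as_matrix())
E
```

```text
[[ 0.5968 -0.1591  0.074 ]
 [ 0.4671 -0.1554  0.074 ]
 [ 0.556   0.0116  0.072 ]
 [ 0.5553 -0.0158  0.072 ]
 [ 0.5134 -0.0148  0.072 ]
 [ 0.5152  0.0125  0.072 ]
 [ 0.5645 -0.0433  0.083 ]
 [ 0.5635 -0.0526  0.083 ]
 [ 0.5053 -0.0498  0.083 ]
 [ 0.5057 -0.0401  0.083 ]
 [ 0.5902 -0.0188  0.066 ]
 [ 0.5873 -0.1284  0.066 ]
 [ 0.4782 -0.1252  0.066 ]
 [ 0.48   -0.0159  0.066 ]
 [ 0.6568 -0.0399  0.12  ]]
width 0.12972197349527287 box yaw -1.6191665407801987
[ 0.535  -0.0016  0.072 ]
[ 0.5348 -0.0464  0.083 ]
[ 0.5339 -0.0721  0.066 ]
cover yaw -1.611308083750621 0.10966448094402628 0.10961515913118629
[[ 0.9196  0.3929 -0.0004]
 [ 0.3929 -0.9196  0.0016]
 [ 0.0003 -0.0017 -1.    ]]
```

Sizes and spacings check out (130 wide, 110 cover, ridge to tab 45 mm). I'll press with closed fingers, pad width along box y, biased to the +y half of the tab so the cover can jump 10 mm. First the turn of about 65 degrees, then the travel.

```bash
python3 -m handwheel '[[[0,0,0],[0,0,-1],1],[[0,0,0],[0,0,-1],1],[[0,0,0],[0,0,-1],1],[[0,0,0],[0,0,-1],1],[[0,0,0],[0,0,-1],1],[[0,0,0],[0,0,-1],1],[[0,0,0],[0,0,-1],1],[[0,0,0],[0,0,-1],1],[[0,0,0],[0,0,-1],1],[[0,0,0],[0,0,-1],1],[[0,0,0],[0,0,-0.9],1]]' 40
python3 -m handwheel '[[[45,24.5,0],[0,0,0],1],[[45.5,24.5,0],[0,0,0],1],[[45.5,24.5,0],[0,0,0],1],[[45.5,24.5,0],[0,0,0],1],[[45.5,24.5,0],[0,0,0],1],[[45.5,24.5,0],[0,0,0],1],[[45.5,24.5,0],[0,0,0],1],[[45.5,24.5,0],[0,0,0],1],[[45.5,24.5,0],[0,0,0],1],[[45.5,24.5,0],[0,0,0],1],[[45.5,24.5,0],[0,0,0],1],[[45.5,24.5,20],[0,0,0],1],[[0,0,40],[0,0,0],1],[[0,0,40],[0,0,0],1],[[0,0,0],[0,0,0],1]]'
cat >> h.py <<'E'
def where(tx,ty):
    s=readout.get_state();q=s["ee_rot"];M=R.from_quat(np.r_[q[1:],q[0]]).as_matrix()
    print("yaw",np.degrees(np.arctan2(M[1,0],M[0,0])),"pos",s["position"],"tool shift mm",1000*M.T@(np.array([tx,ty,s["position"][2]])-s["position"]),"F",s["contact_force"],"t",s["clock"],"w",s["width"])
E
python3 - <<'E'
from h import *
where(.5353,.0099)
cv2.imwrite("pics/w1.png",vision.get_image("wrist"))
E
```

```text
clock: 1.48
position: [0.2258, -0.5285, 0.2308]
ee_rot: [-0.0, 0.715, 0.699, 0.0]
contact_force: [0.4, -0.0, 0.1]
width: 0.0007
gripper_force: 0.0
clock: 3.35
position: [0.5309, 0.0095, 0.1283]
ee_rot: [-0.003, 0.716, 0.698, -0.003]
contact_force: [-0.7, 0.3, 0.2]
width: -0.0003
gripper_force: 0.0
yaw 88.56198817874736 pos [0.53087126 0.00954693 0.12825429] tool shift mm [ 0.46409577  4.41833647 -0.03604201] F [-0.74775038  0.34046913  0.19661616] t 3.35 w -0.0002743793127273862
```

View pics/w1.png

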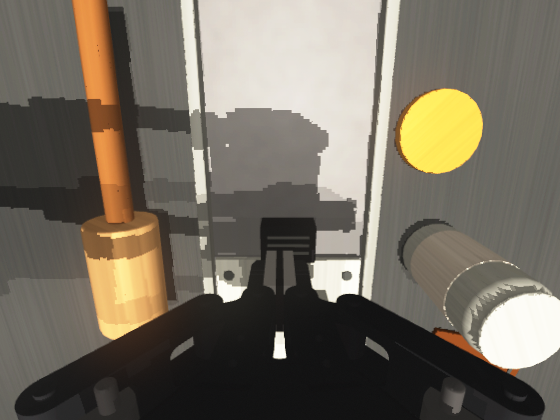

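The wrist view shows the tab ahead of the fingers, its +y edge from (261,219) to (315,219) and the cover's +y corners near (217,258) and (360,256). I'll check these against the top-camera estimate.

```bash
python3 - <<'E'
from h import *
print(ray("wrist",[[261,219],[315,219],[217,258],[360,256]],[.072,.072,.066,.066]))
E
```

```text
[[ 0.51857943  0.01535857  0.072     ]
 [ 0.55686422  0.0144058   0.072     ]
 [ 0.48321228 -0.01712852  0.066     ]
 [ 0.59199597 -0.01812899  0.066     ]]
```

```bash
python3 -m handwheel '[[[1,5,20],[0,0,0],1],[[0,0,20],[0,0,0],1],[[0,0,10],[0,0,0],1],[[0,0,0],[0,0,0],1],[[0,0,0],[0,0,0],1]]'; python3 -m handwheel '[[[0,0,4],[0,0,0],1],[[0,0,3],[0,0,0],1],[[0,0,3],[0,0,0],1],[[0,0,3],[0,0,0],1],[[0,0,0],[0,0,0],1],[[0,0,0],[0,0,0],1]]'
```

```text
clock: 4.03
position: [0.5397, 0.0097, 0.0825]
ee_rot: [0.001, 0.716, 0.698, 0.001]
contact_force: [-0.6, -0.4, -0.2]
width: -0.0001
gripper_force: 0.0
clock: 4.78
position: [0.5388, 0.0099, 0.0683]
ee_rot: [0.0, 0.716, 0.698, 0.0]
contact_force: [-0.2, 0.4, 2.7]
width: 0.0003
gripper_force: 1.0
```

```bash
python3 -m handwheel '[[[0,-2,3],[0,0,0],1],[[0,0,3],[0,0,0],1],[[0,0,2],[0,0,0],1],[[0,0,1],[0,0,0],1],[[0,0,1],[0,0,0],1],[[0,0,0],[0,0,0],1],[[0,0,0],[0,0,0],1]]'; python3 - <<'E'
from h import *
im=vision.get_image("top");cv2.imwrite("pics/crop2.png",cv2.resize(im[170:310,190:370],None,fx=4,fy=4,interpolation=cv2.INTER_CUBIC))
E
```

```text
clock: 5.65
position: [0.5358, 0.01, 0.0579]
ee_rot: [-0.001, 0.716, 0.698, -0.001]
contact_force: [-0.8, 0.5, 0.6]
width: 0.0001
gripper_force: 0.7
```

View pics/crop2.png

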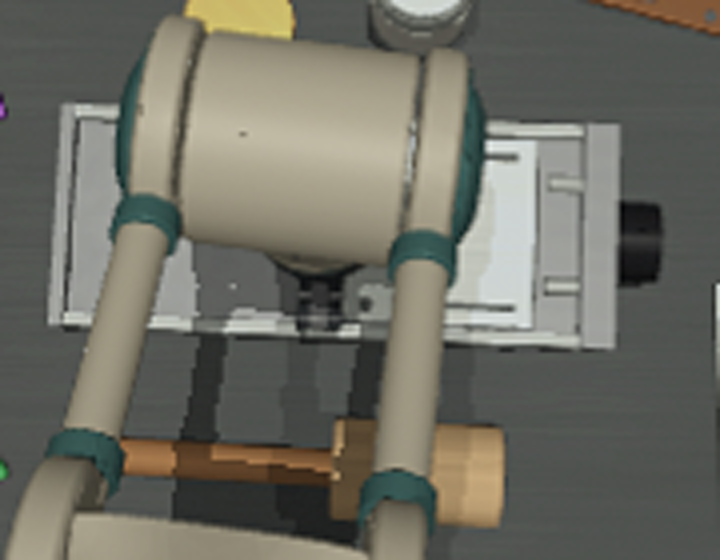

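The cover has sprung free: its -y edge moved from crop column 563 to about 536, roughly 16 mm, and the finger force dropped. Next I lift, go behind the ridge and come down.

```bash
python3 -m handwheel '[[[0,0,-5],[0,0,0],1],[[0,0,-15],[0,0,0],1],[[0,0,-25],[0,0,0],1],[[-5,0,-10],[0,0,0],1],[[-30,0,0],[0,0,0],1],[[-35,0,0],[0,0,0],1],[[0,0,0],[0,0,0],1],[[0,0,0],[0,0,0],1]]'; python3 - <<'E'
from h import *
where(.5345,-.058)
cv2.imwrite("pics/w2.png",vision.get_image("wrist"))
E
```

```text
clock: 6.7
position: [0.5348, -0.06, 0.1133]
ee_rot: [-0.0, 0.716, 0.698, 0.0]
contact_force: [0.5, -0.1, -0.8]
width: 0.0002
gripper_force: 0.0
yaw 88.49130582224421 pos [ 0.53476256 -0.05997337  0.11333591] tool shift mm [ 1.96577595e+00 -3.14429113e-01  8.82623633e-04] F [ 0.53427102 -0.13851341 -0.77484363] t 6.7 w 0.00018052161781859116
```

View pics/w2.png

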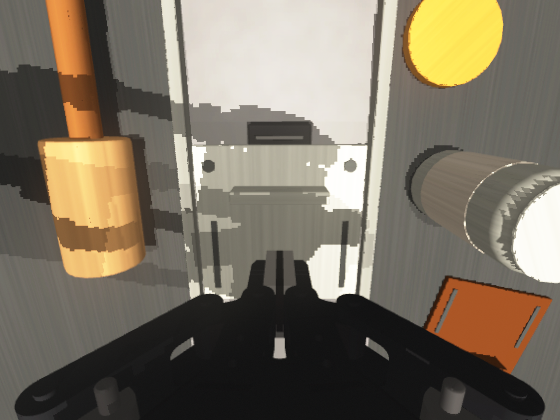

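The cover now overlaps the lowered tab (cover edge at row 145, tab showing at rows 122-145), and the ridge is at about (280,190).

```bash
python3 - <<'E'
from h import *
print(ray("wrist",[[232,187],[327,187],[230,193],[328,193],[192,145],[370,145]],[.083]*4+[.066]*2))
E
```

```text
[[ 5.06500258e-01 -2.36258551e-02  8.30000000e-02]
 [ 5.62671089e-01 -2.50847479e-02  8.30000000e-02]
 [ 5.05049376e-01 -2.72343199e-02  8.30000000e-02]
 [ 5.63338569e-01 -2.87481072e-02  8.30000000e-02]
 [ 4.80559631e-01  1.16550208e-04  6.60000000e-02]
 [ 5.91692256e-01 -2.76979242e-03  6.60000000e-02]]
```

```bash
python3 -m handwheel '[[[0,0,20],[0,0,0],1],[[0,0,15],[0,0,0],1],[[0,0,5],[0,0,0],1],[[0,0,0],[0,0,0],1],[[0,0,0],[0,0,0],1]]'; python3 -m handwheel '[[[5,0,0],[0,0,0],1],[[5,0,0],[0,0,0],1],[[5,0,0],[0,0,0],1],[[5,0,0],[0,0,0],1],[[5,0,0],[0,0,0],1],[[5,0,0],[0,0,0],1],[[0,0,0],[0,0,0],1]]'
```

```text
clock: 7.38
position: [0.5355, -0.0601, 0.0737]
ee_rot: [0.0, 0.716, 0.698, 0.0]
contact_force: [0.3, -0.2, -0.0]
width: -0.0001
gripper_force: 0.0
clock: 8.25
position: [0.5359, -0.0294, 0.0733]
ee_rot: [-0.0, 0.716, 0.698, 0.0]
contact_force: [0.8, -0.3, -0.9]
width: 0.0003
gripper_force: 0.1
```

```bash
python3 -m handwheel '[[[6,0,0],[0,0,0],1],[[8,0,0],[0,0,0],1],[[8,0,0],[0,0,0],1],[[8,0,0],[0,0,0],1],[[8,0,0],[0,0,0],1],[[8,0,0],[0,0,0],1],[[8,0,0],[0,0,0],1],[[8,0,0],[0,0,0],1],[[8,0,0],[0,0,0],1],[[6,0,0],[0,0,0],1],[[4,0,0],[0,0,0],1],[[0,0,0],[0,0,0],1],[[0,0,0],[0,0,0],1]]'; python3 - <<'E'
from h import *
where(.538,.101)
cv2.imwrite("pics/w3.png",vision.get_image("wrist"))
E
```

```text
clock: 9.88
position: [0.5379, 0.0499, 0.0734]
ee_rot: [0.0, 0.716, 0.698, 0.0]
contact_force: [0.8, -0.7, -0.4]
width: 0.0001
gripper_force: 0.0
yaw 88.52242100067546 pos [0.53789752 0.04994326 0.07335794] tool shift mm [ 5.10424012e+01 -1.21408908e+00  7.32731596e-03] F [ 0.79870668 -0.72545457 -0.42301909] t 9.875 w 0.00012679377949302058
```

View pics/w3.png

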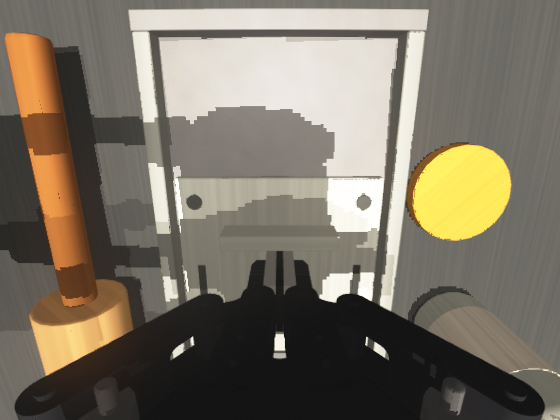

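The cover is sliding straight between the rails, with its edge at row 178 and the ridge in front of the fingers at (280,238). There are about 51 mm to go.

```bash
python3 -m handwheel '[[[5,0,0],[0,0,0],1],[[6,0,0],[0,0,0],1],[[6,0,0],[0,0,0],1],[[6,0,0],[0,0,0],1],[[6,0,0],[0,0,0],1],[[6,0,0],[0,0,0],1],[[5,0,0],[0,0,0],1],[[4,0,0],[0,0,0],1],[[3,0,0],[0,0,0],1],[[2,0,0],[0,0,0],1],[[2,0,0],[0,0,0],1],[[1,0,0],[0,0,0],1],[[0,0,0],[0,0,0],1]]'; python3 -m handwheel '[[[-3,0,0],[0,0,0],1],[[-5,0,0],[0,0,0],1],[[0,0,-20],[0,0,0],1],[[0,0,-40],[0,0,0],1],[[0,0,-50],[0,0,0],1],[[0,0,-40],[0,0,0],1],[[-40,0,0],[0,0,0],1],[[-50,0,0],[0,0,0],1],[[-50,0,0],[0,0,0],1],[[-50,0,0],[0,0,0],1],[[-50,0,0],[0,0,0],1],[[-50,0,0],[0,0,0],1],[[-50,0,0],[0,0,0],1],[[0,0,0],[0,0,0],1]]'; python3 - <<'E'
from h import *
im=vision.get_image("top");cv2.imwrite("pics/crop3.png",cv2.resize(im[150:300,180:380],None,fx=4,fy=4,interpolation=cv2.INTER_CUBIC))
E
```

```text
clock: 11.55
position: [0.5392, 0.102, 0.0732]
ee_rot: [-0.0, 0.716, 0.698, 0.0]
contact_force: [-0.2, -2.5, 1.9]
width: 0.0003
gripper_force: 1.4
clock: 13.3
position: [0.5299, -0.2494, 0.2225]
ee_rot: [0.0, 0.718, 0.696, -0.0]
contact_force: [-0.2, 0.2, 0.4]
width: 0.0001
gripper_force: 0.0
```

View pics/crop3.png

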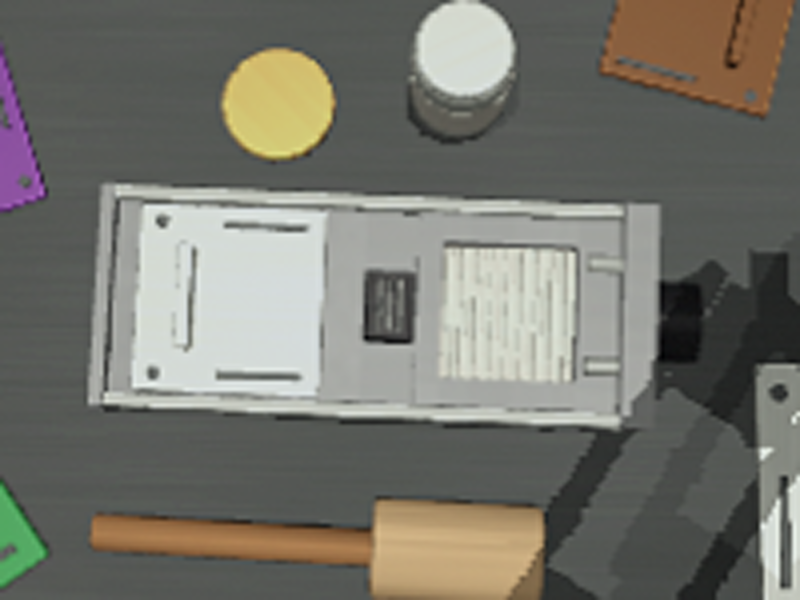

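The cover lies flat on the tray, at crop (230,300), about 15 mm short of the end stop. The tab, at (390,306), has the same outline as at the start, so it is back up. The can, disc and mallet have not moved.

```bash
python3 -c "
from rig import manip
print(manip.sign_off())"
```

```text
the job is handed in; nothing more can be done
None
```

The job is handed in: the tab was pressed and released the cover, the cover was pushed flat onto the tray (middle at about box y = +85), the tab is back up, and the can, disc and mallet were not touched, in about 13 s of robot time.

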